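# Shut and fasten a battery monitor box

## Task

Swing the lid of the blue battery monitor box shut, then press the red slotted stud down against its spring, turn it clockwise until it meets its stop, and let it come up into its catch so that it stays there and holds the lid shut. How far it must turn differs from box to box, so feel for the stop: do not wrench the stud on past it and do not press it to the bottom of its travel. Leave the battery cell, the jar and the wrench where they are.

Things in the scene. Friction and masses are not known exactly. Their poses are not given: they have to be found in the camera images.
- box_top (a point): Blue steel box, 200 (x) x 160 (y) x 80 mm high, fixed to the bench, open at the top, walls 4 mm. This point is the centre of its open top, 80 mm above the bench. x points from the side nearer the robot (front) to the hinge side, z up.
- lid (a joint): Grey steel lid, 200 x 164 mm, 6 mm thick, hinged along the box's far (+x) top edge. Value is the opening angle in rad: 0 shut, growing as its front edge rises. It starts part open at 0.5 to 0.95 and its stiff hinge keeps it where it is left; pushing its front edge down takes about 1 to 3 N. Shut means under 0.02 rad.
- lid_hinge (a point): On the hinge line at mid-width, at the level of the lid's upper (outer) face. The lid's axes: y along the hinge, x away from the lid's front edge (the lid extends 200 mm to -x), z out of its outer face.
- lid_front (a point): Middle of the lid's front edge, on the outer face; 200 mm from lid_hinge, same axes. The outer face is clear for pushing 40 mm or more to either side (y) of the middle.
- stud_grip (a point): Gripping point on the red stud's axis. The head is an upright wing, 36 mm long (x of this point), 12 mm thick (y), 38 mm tall; its top is 12 mm above this point and, unpressed, 46 mm above the lid's face, its underside 8 mm above the lid. z: turning axis, out of the lid. The stud sits 40 mm in from the middle of the lid's front edge, 160 mm from the hinge, and swings with the lid.
- stud_top (a point): Centre of the stud's top face, 12 mm above stud_grip, same axes; a black coin slot runs along it (x). Under the lid the stud carries a 40 mm steel cross bar, which locks under the brass catch on the post inside the box.
- stud_press (a joint): How far the stud is pressed in, m: 0 fully up (start). A spring resists with 4.5 N plus 0.9 N per mm. The bar is free to turn under the catch from 6.7 mm; 9 mm (12.6 N) is ample; over 12.5 mm (15.7 N) is overpressed. Let go in the catch it rests at 2.2 to 3.9 mm; let go short of it, it stays at 5.2 mm or more, or springs out.
- stud_turn (a joint): How far the stud is turned, rad: 0 at the start (wing in line with the lid's x), growing clockwise seen from above, friction about 0.02 N m. The catch's notch lies somewhere from 0.95 to 1.65 rad, different each time and hidden by the lid, a stop directly behind it, 0.06 rad of play each way: press, turn to the stop, let it rise.
- catch (a joint): How far the catch with its stop is twisted out of its rest position in the box, rad, 0 when unloaded. It is a stiff spring of 6 N m per rad: turning the stud against the stop with 0.25 N m twists it 0.04 rad; over 0.075 rad (0.45 N m) it is wrenched.
- cell_mid (a point): Bystander: black battery cell with a yellow cap, 70 x 100 x 110 mm, about 0.9 kg; centre, 55 mm up. Leave it.
- jar_mid (a point): Bystander: grease jar, 64 mm across, 85 mm high; centre, 42 mm up. Leave it.
- wrench_grip (a point): Bystander: steel wrench lying on the bench; its handle. Leave it.

How it is judged (in metres and radians):
On the way, in this order (a step that is already met when the one before it is completed fails the run):
1. the lid is shut (value of joint lid below 0.02 rad), for 0.2 s.
2. with the lid shut, the stud is pressed below the catch and turned more than 0.6 rad (value of joint lid below 0.02 rad and value of joint stud_press above 0.005 m and value of joint stud_turn above 0.6 rad), for 0.1 s.
At the end, for the whole second after the job is handed in: The lid is shut (under 0.02 rad), the stud is turned more than 0.85 rad and has come up into the catch notch (1.5 to 4.7 mm pressed), let go and at rest (turning under 0.1 rad/s) (value of joint lid below 0.02 rad and value of joint stud_turn above 0.85 rad and value of joint stud_press between 0.0015 and 0.0047 m and velocity of joint stud_turn between -0.1 and 0.1 rad/s); the robot touches nothing.
It fails at once if the stud is overpressed (over 12.5 mm) (value of joint stud_press above 0.0125 m).
It fails at once if the catch is wrenched (twisted over 0.075 rad, 0.45 N m) (value of joint catch above 0.075 rad or value of joint catch below -0.075 rad).
It fails at once if the battery cell, the jar or the wrench is moved more than 15 mm (distance of any of cell_mid, jar_mid, wrench_grip from where it was at the start of the episode above 0.015 m).
It also fails if it takes over 67 s, if anything falls off the work surface, if the arm or the gripper's body presses on something with over 40 N, if the wrist force passes 120 N, or if a joint passes its speed limit or range.

## Robot

A 6-joint arm with a two-finger parallel gripper is mounted at the origin on the work surface. World frame = base frame: x ahead of the robot, y to its left, z up, the work surface at z = 0. Lengths are in mm, angles in rad, forces in N, time in s.
With the tool pointing down it reaches from about 275 to 1000 mm from the base axis. Payload 8.4 kg.
Tool frame: the origin (TCP) lies at the very end of the fingers, on their centre line; the grasp point (between the pads) lies 19 mm behind it; z points along the fingers, x is the direction in which the jaws open and shut, and the axes are right-handed (so a half turn about z gives the same grasp; the last joint's range is limited). The gripper opens to 85 mm and grips with 20 to 120 N. Pads are 22 mm wide; open, the fingers measure 114 mm over their backs; the gripper's body (76 mm by 85 mm) begins 54 mm behind the grasp point. The pads swing forward as they close: fully open they stand 13 mm farther back than shut.
Start: joints at [1.154, 0.353, 1.633, -0, 1.155, -0.002], TCP at [251.878, 572.001, 231.281] pointing down, gripper open.
Joint ranges: [-2.63, 2.63], [-0.92, 2.1], [0.06, 2.66], [-1.3, 4.44], [0, 2.69], [-3.02, 3.02]. Speed limits (rad/s): [2.22, 2.22, 2.79, 3.14, 3.14, 3.14].

## Interface

Orientations are given as [roll, pitch, yaw] about the fixed x, y, z axes, in that order (R = Rz(yaw) Ry(pitch) Rx(roll)).
In Python, from rig import sense, grab_frame, calibration, sign_off gives the robot as it stands.
- The arm moves only by the tool servo_tool, never from a script. Its argument "series" is one flat list of numbers, 4 for each row, row after row: the shift along the world's x, y, z in m, then the turn about the world's z in degrees. In form: [x, y, z, yaw, x, y, z, yaw, ...]. A call has 1 to 8 rows; each row shifts and turns the commanded pose from where the row before left it; what a row does not reach is not made up. A row lasts 1/12 s, in which the tool goes at most 41.7 mm and 7.16 degrees, less where a joint would pass 70% of its speed; a pose out of reach is approached as far as the arm can. A call is refused whole if a number of a shift passes 0.0417 or a number of a turn 7.16, either way. A call with a gripper value outside its range is refused whole. "gripper" is the finger opening in m, from 0 to 0.0854, set as the call begins (left out, the last holds). The fingers move at their own pace and stop on an object; "newtons" is the grip in N (left out, the last holds). Time passes only in rows, so rows that do not move let the fingers close. It gives the time, the measured TCP pose, the force and the opening at its end, in the units of the state.
- sense(): the state, without advancing time (a new reading comes with each control period).
- grab_frame(name): name is "side" or "top"; returns the picture (480x640x3 uint8, blue, green, red); there is no depth.
- calibration(name): a dict with "fx", "fy", "cx", "cy" (pixels), "rvec" (rotation vector, rad) and "tvec" (3), from world to camera coordinates, as OpenCV has them. Camera axes: x right, y down, z forward; pixel columns grow to the right and rows downward; lengths in mm; the calibration is good to about 2 mm. A picture is of the moment at which its call begins. calibration takes no time and is no camera call.
- sign_off(): hands the job in, once; it reports no verdict.
The state is a dict: "clock": time; "qpos": joint angles; "qvel": joint speeds; "joint_efforts": joint torques, N m; "eef_pos": TCP position; "tcp_rot": TCP orientation; "contact_force": force on the tool from outside, world axes, zero at the start; "wrist_torque": the same for the moment, N m; "opening": opening from 0.0 (shut) to 1.0 (fully open).
Only numpy, scipy, OpenCV 4.12 (cv2) and the standard library are available. Lean on these libraries where they do the work, as an engineer would, in place of code of your own. Each camera call takes 0.05 s, during which the arm holds its last target. There are 200 camera calls.

## Working session

There is one attempt and no reset: what is moved stays moved. The work goes in short steps, Python scripts to look and compute and a tool call to move; the robot and the scene stay as the last step left them, time stands still between calls to the robot, and variables do not carry over. Pictures are saved under pics/ and viewed, about 8 in all and at most 12, crops included, and the job is handed in when it is done.

Besides the shell and the picture viewer there is one more tool, called after ">>>" as name(argument=value, ...) on one line, values as JSON. servo_tool: Moves the arm, as the interface text tells. Its arguments: {"type":"object","properties":{"series":{"type":"array"},"gripper":{"type":"number"},"newtons":{"type":"number"}},"required":["series"]}

```bash
mkdir -p pics
python3 - <<'E'
from rig import *
import cv2,numpy as np
for n in("side","top"):
    f=grab_frame(n);cv2.imwrite(f"pics/{n}0.png",f)
    c=calibration(n);R=cv2.Rodrigues(np.array(c["rvec"],float))[0];print(n,c,(-R.T@np.array(c["tvec"]).ravel()).round(),R.round(2).tolist())
print(sense())
E
```

```text
side {'fx': 568.4809218439538, 'fy': 568.4809218439538, 'cx': 325.11733246171667, 'cy': 241.47832299708514, 'rvec': array([ 2.3229216 , -0.76564585,  0.29473405]), 'tvec': array([-480.38946192,  332.21502912, 1102.36034498])} [  98. -664. 1052.] [[0.8, -0.6, 0.01], [-0.45, -0.61, -0.66], [0.4, 0.53, -0.75]]
top {'fx': 538.5141906270788, 'fy': 538.5141906270788, 'cx': 314.0964775687029, 'cy': 246.51313607761722, 'rvec': array([ 2.17327295, -2.13967409,  0.16148997]), 'tvec': array([-7.31236285e-01,  6.34416187e+02,  1.11568667e+03])} [ 476.   23. 1192.] [[0.01, -1.0, 0.01], [-0.99, -0.02, -0.14], [0.14, -0.01, -0.99]]
{'clock': 0.1, 'qpos': array([ 1.15359022e+00,  3.53602181e-01,  1.63405360e+00,  1.53749645e-05,
        1.15519981e+00, -2.37094499e-03]), 'qvel': array([ 2.09257530e-04, -2.62527010e-03, -1.30565904e-03, -4.22210342e-04,
       -1.26906428e-03,  7.59336569e-05]), 'joint_efforts': array([-4.31375574e-04, -6.06354833e+01, -3.42821252e+01, -7.92202809e-05,
        3.90063869e-03,  2.09001584e-06]), 'eef_pos': array([251.70610802, 571.60979173, 230.6248451 ]), 'tcp_rot': array([-3.14157560e+00,  1.26290054e-03,  1.15595496e+00]), 'contact_force': array([ 0.20538215, -0.60185222,  0.29330871]), 'wrist_torque': array([-0.00932112, -0.05642664, -0.02330977]), 'opening': 0.998918054073508}
```

View pics/side0.png

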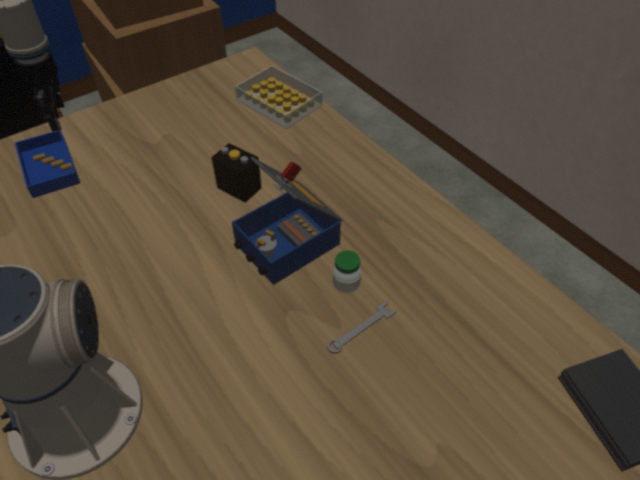

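View pics/top0.png

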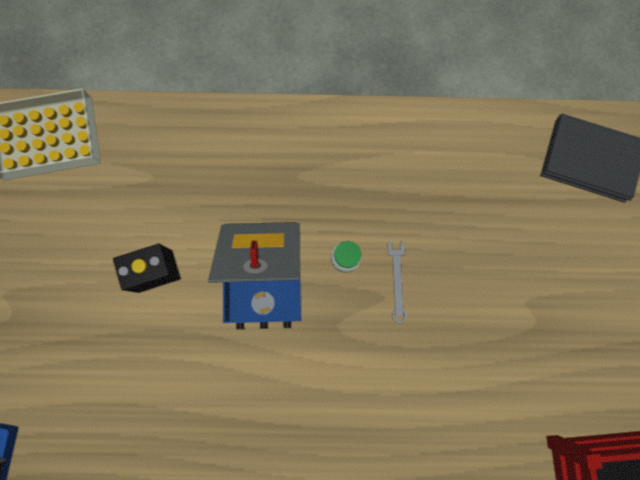

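The side view shows the box at about (290,235) with the lid part open, and the stud at (290,170). In the top view the lid spans columns 209–301 and rows 223–282, the stud is at (255,255), the cell at (147,267), the jar at (347,255) and the wrench at (398,285). I'll zoom in on both.

Run:
```python
import cv2,numpy as np
t=cv2.imread("pics/top0.png")[210:340,195:315];s=cv2.imread("pics/side0.png")[145:285,225:355]
a=cv2.resize(t,(400,433),interpolation=cv2.INTER_CUBIC);b=cv2.resize(s,(400,431),interpolation=cv2.INTER_CUBIC)
o=np.zeros((433,800,3),np.uint8);o[:,:400]=a;o[:431,400:]=b
cv2.imwrite("pics/z0.png",cv2.convertScaleAbs(o,alpha=1.6))
```

```text
(no output)
```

View pics/z0.png

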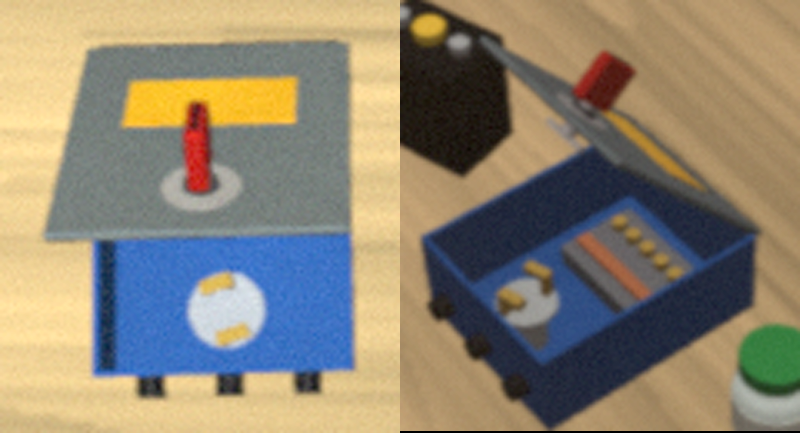

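```bash
cat > h.py <<'E'
from rig import *
import cv2,numpy as np
def ray(n,u,v):
    c=calibration(n);R=cv2.Rodrigues(np.array(c["rvec"],float))[0];t=np.array(c["tvec"]).ravel()
    return -R.T@t, R.T@np.array([(u-c["cx"])/c["fx"],(v-c["cy"])/c["fy"],1])
def onz(n,u,v,z):
    o,d=ray(n,u,v);return o+d*(z-o[2])/d[2]
def proj(n,p):
    c=calibration(n);K=np.array([[c["fx"],0,c["cx"]],[0,c["fy"],c["cy"]],[0,0,1]])
    return cv2.projectPoints(np.array([p],float),np.array(c["rvec"]),np.array(c["tvec"]),K,None)[0].ravel()
def tri(a,b):
    (o,d),(p,e)=ray("top",*a),ray("side",*b)
    s=np.linalg.lstsq(np.c_[d,-e],p-o,rcond=None)[0];x,y=o+s[0]*d,p+s[1]*e
    return (x+y)/2,np.linalg.norm(x-y)
E
python3 - <<'E'
from h import *
T=lambda x,y:(195+x/3.333,210+y/3.333)
S=lambda x,y:(225+(x-400)/3.077,145+y/3.077)
for n,p in dict(hL=(88,47),hR=(349,43)).items(): print(n,onz("top",*T(*p),86).round(1))
for n,p in dict(bfL=(94,375),bfR=(353,370)).items(): print(n,onz("top",*T(*p),80).round(1))
for n,p in dict(sFL=(424,238),sFR=(549,362+65),sBR=(755,237)).items(): print(n,onz("side",*S(*p),80 if n!="sFR" else 0).round(1))
print("side front right top",onz("side",*S(542,362),80).round(1))
print("FL",tri(T(46,237),S(482,40)), "hR",tri(T(349,43),S(757,232)))
print("stud top",tri(T(197,104),S(620,60)))
E
```

```text
hL [672.3 203.1  86. ]
hR [677.7  40.4  86. ]
bfL [469.8 192.7  80. ]
bfR [475.2  34.3  80. ]
sFL [469.7 188.9  80. ]
sFR [476.9  36.2   0. ]
sBR [672.8  41.   80. ]
side front right top [475.7  34.3  80. ]
FL (array([543.12057056, 197.66821191, 232.4266607 ]), np.float64(0.12836016413972004)) hR (array([676.74154973,  41.20111001,  83.31552427]), np.float64(3.1948371954390304))
stud top (array([613.34266508, 120.97868303, 232.07231981]), np.float64(6.560186039685262))
```

>>> servo_tool(series=[0.018,-0.025,0.006,1.6,0.018,-0.025,0.006,1.6,0.018,-0.025,0.006,1.6,0.018,-0.025,0.006,1.6,0.018,-0.025,0.006,1.6,0.018,-0.025,0.006,1.6,0.018,-0.025,0.006,1.6,0.018,-0.025,0.006,1.6], gripper=0)

```text
clock: 0.77
eef_pos: [396.3, 370.5, 279.3]
tcp_rot: [-3.141, 0.0, 1.381]
contact_force: [-1.0, -0.0, 1.1]
opening: -0.002
```

>>> servo_tool(series=[0.018,-0.025,0,1.6,0.018,-0.025,0,1.6,0.018,-0.025,0,1.6,0.018,-0.025,0,1.6,0.018,-0.025,0,1.6,0.018,-0.025,0,1.6,0.018,-0.025,0,1.6,0.018,-0.025,0,1.6])

```text
clock: 1.43
eef_pos: [540.4, 170.5, 279.0]
tcp_rot: [-3.141, 0.0, 1.604]
contact_force: [-0.2, -0.2, -1.0]
opening: 0.001
```

>>> servo_tool(series=[0,0,0,0,0,0,0,0])

```text
clock: 1.6
eef_pos: [540.2, 170.8, 278.8]
tcp_rot: [-3.141, 0.0, 1.6]
contact_force: [-0.5, 0.9, -0.3]
opening: 0.003
```

>>> servo_tool(series=[0.002,-0.002,-0.019,0,0.002,-0.002,-0.019,0,0,0,-0.019,0,-0.006,0,-0.007,0,-0.007,0,-0.007,0,-0.006,0,-0.008,0,-0.005,0,-0.007,0,-0.005,0,-0.008,0])

```text
clock: 2.27
eef_pos: [514.5, 168.4, 185.2]
tcp_rot: [3.141, -0.0, 1.603]
contact_force: [0.9, 0.1, 1.0]
opening: 0.003
```

>>> servo_tool(series=[-0.005,0,-0.008,0,-0.005,0,-0.008,0,-0.004,0,-0.0085,0,-0.004,0,-0.0085,0,-0.0035,0,-0.009,0,-0.003,0,-0.009,0,-0.0025,0,-0.009,0,-0.002,0,-0.0095,0])

```text
clock: 2.93
eef_pos: [485.6, 168.0, 114.9]
tcp_rot: [-3.142, 0.0, 1.603]
contact_force: [0.8, 0.1, 0.6]
opening: 0.001
```

>>> servo_tool(series=[0,0,-0.008,0,0,0,-0.008,0,0,0,-0.005,0,0,0,-0.003,0,0,0,-0.002,0,0,0,0,0])

```text
clock: 3.43
eef_pos: [485.9, 168.0, 89.5]
tcp_rot: [-3.141, 0.0, 1.603]
contact_force: [-0.4, 0.7, 0.0]
opening: 0.0
```

>>> servo_tool(series=[0,0,-0.0015,0,0,0,-0.001,0,0,0,0,0])

```text
clock: 3.68
eef_pos: [486.1, 168.1, 87.4]
tcp_rot: [3.141, -0.0, 1.603]
contact_force: [0.6, -0.8, 0.4]
opening: -0.002
```

Run:
```python
from h import *
print(sense()["contact_force"],sense()["wrist_torque"])
o=np.zeros((433,800,3),np.uint8)
for n,(r,c,h,w),k in (("top",(210,195,130,120),0),("side",(145,225,140,130),400)):
    f=grab_frame(n);cv2.imwrite(f"pics/{n}1.png",f);o[:,k:k+400]=cv2.resize(f[r:r+h,c:c+w],(400,433),interpolation=cv2.INTER_CUBIC)
cv2.imwrite("pics/z1.png",cv2.convertScaleAbs(o,alpha=1.6))
```

```text
[ 0.63333802 -0.8077439   0.35064377] [-0.04095545 -0.02143863 -0.02940634]
```

View pics/z1.png

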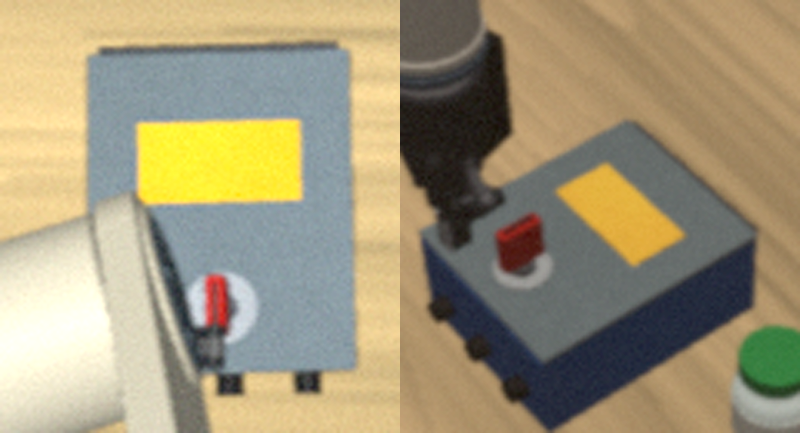

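The lid is down and nearly flush, with the fingertips at its front-left and the red wing at about (217,305) in the crop. I'll press until there is a clear force.

>>> servo_tool(series=[0,0,-0.001,0,0,0,-0.001,0,0,0,0,0])

```text
clock: 4.03
eef_pos: [486.1, 168.1, 86.4]
tcp_rot: [3.141, -0.0, 1.603]
contact_force: [-4.3, -1.0, 14.6]
opening: 0.002
```

>>> servo_tool(series=[0,0,-0.001,0,0,0,0,0])

```text
clock: 4.2
eef_pos: [486.1, 168.1, 86.3]
tcp_rot: [3.141, -0.0, 1.603]
contact_force: [-8.7, -2.6, 26.9]
opening: 0.004
```

>>> servo_tool(series=[0,0,0,0,0,0,0,0,0,0,0.01,0,0,0,0.02,0,0,0,0.025,0,0,0,0.03,0,-0.02,0.03,0.02,0,-0.02,0.03,0,0])

```text
clock: 4.87
eef_pos: [448.5, 228.9, 193.7]
tcp_rot: [3.135, -0.003, 1.599]
contact_force: [1.5, 1.7, -0.4]
opening: 0.002
```

>>> servo_tool(series=[-0.02,0.035,0,0,-0.02,0.035,0,0,-0.02,0.035,0,0,-0.02,0.035,0,0,0,0,0,0,0,0,0,0], gripper=0.0854)

```text
clock: 5.37
eef_pos: [364.7, 369.6, 189.3]
tcp_rot: [3.141, -0.0, 1.607]
contact_force: [1.5, -0.5, -0.8]
opening: 0.849
```

Run:
```python
from h import *
s=sense();print(s["eef_pos"],s["contact_force"],s["wrist_torque"])
o=np.zeros((433,800,3),np.uint8)
for n,(r,c,h,w),k in (("top",(210,195,130,120),0),("side",(145,225,140,130),400)):
    f=grab_frame(n);cv2.imwrite(f"pics/{n}2.png",f);o[:,k:k+400]=cv2.resize(f[r:r+h,c:c+w],(400,433),interpolation=cv2.INTER_CUBIC)
    f=f.astype(int);m=((f[...,2]>70)&(f[...,2]>2.2*f[...,1])&(f[...,2]>2.2*f[...,0])).astype(np.uint8);m[:210 if n=="top" else 145]=0;m[340:]=0;m[:,:195]=0;m[:,355:]=0
    cs=max(cv2.findContours(m,0,2)[0],key=cv2.contourArea);print(n,cv2.contourArea(cs),cv2.boundingRect(cs),cv2.minAreaRect(cs))
for p in ((514.6,115.9,86),(514.6,115.9,132)): print(proj("top",p),proj("side",p))
cv2.imwrite("pics/z2.png",cv2.convertScaleAbs(o,alpha=1.6))
```

```text
[364.7072406  369.58333474 189.31422132] [ 1.50763085 -0.52506367 -0.80686197] [ 0.01205122 -0.01489313  0.00560231]
top 78.0 (257, 293, 6, 18) ((259.5, 301.5), (17.0, 5.0), 90.0)
side 19.5 (257, 215, 13, 8) ((263.10003662109375, 218.70004272460938), (3.130495071411133, 13.86362075805664), 63.43495178222656)
[261.24606405 300.9232666 ] [265.76931151 230.86042457]
[259.28683056 300.07562575] [264.26448167 217.00161063]
```

View pics/z2.png

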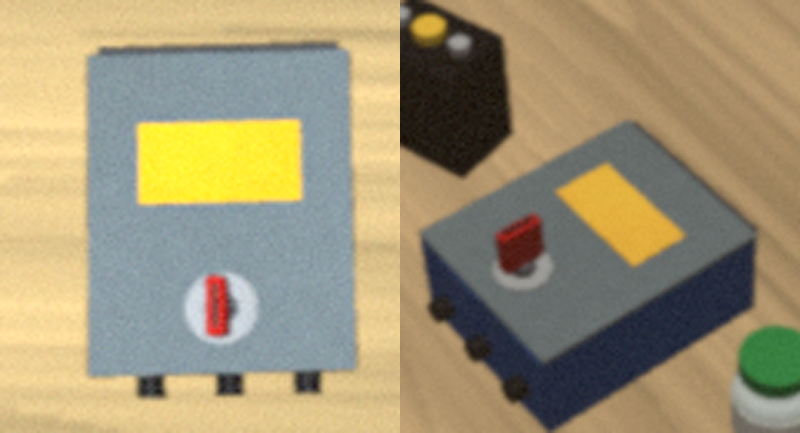

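Run:
```python
from h import *
T=lambda x,y:(195+x/3.333-.35,210+y/3.333-.35)
print(onz("top",259.5,301.5,132),onz("top",*T(217,306),132),"plate",onz("top",*T(221.5,307.5),86))
S=lambda x,y:(225+(x-400)/3.077-.35,145+y/3.093-.35)
print("side",onz("side",*S(520,227),132), "plate",onz("side",*S(523,267),86))
c={k:onz("top",*T(*p),86) for k,p in dict(hL=(88,53),hR=(349,50),fL=(89,376),fR=(356,371)).items()}
print({k:v.round(1) for k,v in c.items()}, "mid front",(c["fL"]+c["fR"])[:2]/2)
print("yaw",np.arctan2(*(c["fR"]-c["fL"])[:2]),np.arctan2(*(c["hR"]-c["hL"])[:2]),np.arctan2(*(c["hL"]-c["fL"])[1::-1]),np.arctan2(*(c["hR"]-c["fR"])[1::-1]))
```

```text
[511.83278548 115.40464105 132.        ] [511.9198144 114.9058558 132.       ] plate [512.59304104 116.12809858  86.        ]
side [511.77411875 114.0146842  132.        ] plate [512.29840963 117.15600608  86.        ]
{'hL': array([669.3, 203.7,  86. ]), 'hR': array([673.9,  41. ,  86. ]), 'fL': array([469.9, 195.5,  86. ]), 'fR': array([475.3,  33.1,  86. ])} mid front [472.59292607 114.30044262]
yaw 3.108419361865372 3.112806977406657 0.0411402769477636 0.03982899958921947
```

Both views put the stud at about (512, 115) with yaw 0.035, and the lid is shut. I'll move above it.

>>> servo_tool(series=[0.0184,-0.0318,0,0,0.0184,-0.0318,0,0,0.0184,-0.0318,0,0,0.0184,-0.0318,0,0,0.0184,-0.0318,0,0,0.0184,-0.0318,0,0,0.0184,-0.0318,0,0,0.0184,-0.0318,0,0], gripper=0.05)

```text
clock: 6.13
eef_pos: [513.7, 109.9, 189.4]
tcp_rot: [3.141, 0.0, 1.6]
contact_force: [-0.2, -0.5, 0.4]
opening: 0.589
```

>>> servo_tool(series=[0,0,0,0,0,0,0,0,0,0,-0.02,0,0,0,-0.02,0,0,0,0,0])

```text
clock: 6.55
eef_pos: [510.4, 112.9, 146.3]
tcp_rot: [-3.136, 0.001, 1.602]
contact_force: [-0.9, 0.7, -0.3]
opening: 0.586
```

>>> servo_tool(series=[0.0015,0.0015,0,0.2,0,0,0,0,0,0,0,0,0,0,0,0])

```text
clock: 6.88
eef_pos: [515.2, 115.5, 150.4]
tcp_rot: [3.14, -0.0, 1.607]
contact_force: [0.4, -1.0, -0.1]
opening: 0.589
```

>>> servo_tool(series=[-0.003,0,-0.01,0,0,0,-0.01,0,0,0,-0.01,0,0,0,-0.01,0,0,0,-0.008,0,0,0,0,0,0,0,0,0])

```text
clock: 7.47
eef_pos: [511.1, 115.0, 100.4]
tcp_rot: [-3.14, 0.0, 1.606]
contact_force: [-0.2, -0.4, 0.1]
opening: 0.589
```

>>> servo_tool(series=[0,0,0,0,0,0,0,0,0,0,0,0,0,0,0,0,0,0,0,0,0,0,0,0], gripper=0, newtons=70)

```text
clock: 7.97
eef_pos: [512.0, 116.3, 102.1]
tcp_rot: [3.14, -0.002, 1.606]
contact_force: [-1.2, 8.1, 2.9]
opening: 0.129
```

```bash
python3 -c "
from rig import *
s=sense();print(s['eef_pos'],s['contact_force'],s['wrist_torque'],s['opening'])"
```

```text
[511.99565788 116.34628594 102.05043743] [-1.1889028   8.11194704  2.91912056] [ 1.19597961  0.27576479 -0.00318199] 0.12872956449431203
```

>>> servo_tool(series=[0,0.0008,0,0,0,0,0,0,0,0,0,0])

```text
clock: 8.22
eef_pos: [512.0, 116.4, 101.8]
tcp_rot: [3.141, -0.001, 1.606]
contact_force: [-0.7, 4.2, 4.1]
opening: 0.128
```

>>> servo_tool(series=[0,0,-0.001,0,0,0,-0.001,0,0,0,-0.001,0,0,0,0,0])

```text
clock: 8.55
eef_pos: [512.0, 116.4, 98.7]
tcp_rot: [3.141, -0.001, 1.606]
contact_force: [-1.7, 6.1, 6.8]
opening: 0.131
```

>>> servo_tool(series=[0,0.001,-0.001,0,0,0,-0.001,0,0,0,-0.001,0,0,0,-0.001,0,0,0,0,0,0,0,0,0])

```text
clock: 9.05
eef_pos: [512.0, 116.6, 95.0]
tcp_rot: [3.141, 0.0, 1.606]
contact_force: [-2.2, 0.4, 10.4]
opening: 0.127
```

>>> servo_tool(series=[0,0,-0.001,0,0,0,-0.001,0,0,0,0,0,0,0,0,0])

```text
clock: 9.38
eef_pos: [512.0, 116.6, 93.1]
tcp_rot: [3.141, 0.0, 1.606]
contact_force: [-2.2, -0.5, 11.8]
opening: 0.133
```

>>> servo_tool(series=[0,0,-0.0005,0,0,0,0,-2,0,0,0,-3,0,0,0,-3,0,0,0,-3,0,0,0,-3,0,0,0,-2,0,0,0,0])

```text
clock: 10.05
eef_pos: [512.0, 116.8, 92.7]
tcp_rot: [3.141, -0.0, 1.325]
contact_force: [-2.2, 0.4, 12.0]
opening: 0.127
```

```bash
cat > s.py <<'E'
from rig import *
s=sense();print(s['eef_pos'].round(1),'turn',round(1.606-s['tcp_rot'][2],3),s['contact_force'].round(1),s['wrist_torque'].round(3))
E
python3 s.py
```

```text
[512.  116.8  92.7] turn 0.281 [-2.2  0.4 12. ] [ 0.009  0.591 -0.084]
```

>>> servo_tool(series=[0.0004,0,0,-3,0,0,0,-3,0,0,0,-3,0,0,0,-3,0,0,0,-3,0,0,0,-3,0,0,0,0])

```text
clock: 10.63
eef_pos: [512.0, 116.9, 92.6]
tcp_rot: [3.142, -0.0, 1.009]
contact_force: [-3.5, 2.8, 12.1]
opening: 0.128
```

```bash
python3 s.py
```

```text
[512.  116.9  92.6] turn 0.597 [-3.5  2.8 12.1] [ 0.287  0.745 -0.03 ]
```

>>> servo_tool(series=[0,0,0,-3,0,0,0,-3,0,0,0,-3,0,0,0,0])

```text
clock: 10.97
eef_pos: [512.0, 117.0, 92.6]
tcp_rot: [-3.142, -0.0, 0.852]
contact_force: [-3.7, 3.2, 11.7]
opening: 0.124
```

```bash
python3 s.py
```

```text
[512.  117.   92.6] turn 0.754 [-3.7  3.2 11.7] [ 0.448  0.783 -0.03 ]
```

>>> servo_tool(series=[0,0,0,-2,0,0,0,-2,0,0,0,-2,0,0,0,0])

```text
clock: 11.3
eef_pos: [512.0, 117.1, 92.6]
tcp_rot: [-3.141, -0.0, 0.749]
contact_force: [-3.2, 2.6, 11.8]
opening: 0.129
```

```bash
python3 s.py
```

```text
[512.  117.1  92.6] turn 0.857 [-3.2  2.6 11.8] [ 0.365  0.743 -0.002]
```

>>> servo_tool(series=[0,0,0,-1.5,0,0,0,-1.5,0,0,0,0,0,0,0,0])

```text
clock: 11.63
eef_pos: [512.1, 117.1, 92.6]
tcp_rot: [-3.141, -0.0, 0.698]
contact_force: [-3.2, 2.2, 12.6]
opening: 0.126
```

```bash
python3 s.py
```

```text
[512.1 117.1  92.6] turn 0.908 [-3.2  2.2 12.6] [ 0.502  0.764 -0.036]
```

>>> servo_tool(series=[0,0,0,-1.5,0,0,0,-1.5,0,0,0,0])

```text
clock: 11.88
eef_pos: [512.1, 117.1, 92.6]
tcp_rot: [-3.141, -0.001, 0.644]
contact_force: [-3.0, 3.4, 12.1]
opening: 0.128
```

```bash
python3 s.py
```

```text
[512.1 117.1  92.6] turn 0.962 [-3.   3.4 12.1] [ 0.51   0.774 -0.068]
```

>>> servo_tool(series=[0,0,0,-1.5,0,0,0,-1.5,0,0,0,0])

```text
clock: 12.13
eef_pos: [512.1, 117.2, 92.6]
tcp_rot: [-3.141, -0.001, 0.592]
contact_force: [-3.5, 3.3, 12.1]
opening: 0.125
```

```bash
python3 s.py
```

```text
[512.1 117.2  92.6] turn 1.014 [-3.5  3.3 12.1] [ 0.588  0.769 -0.101]
```

>>> servo_tool(series=[0,0,0,-1,0,0,0,-1,0,0,0,0])

```text
clock: 12.38
eef_pos: [512.1, 117.2, 92.6]
tcp_rot: [-3.141, -0.001, 0.558]
contact_force: [-3.2, 3.7, 12.2]
opening: 0.127
```

```bash
python3 s.py; python3 s.py
```

```text
[512.1 117.2  92.6] turn 1.048 [-3.2  3.7 12.2] [0.546 0.819 0.023]
[512.1 117.2  92.6] turn 1.048 [-3.2  3.7 12.2] [0.546 0.819 0.023]
```

>>> servo_tool(series=[0,0,0,0])

```text
clock: 12.47
eef_pos: [512.1, 117.2, 92.6]
tcp_rot: [-3.141, -0.001, 0.559]
contact_force: [-3.6, 2.7, 12.6]
opening: 0.131
```

```bash
python3 s.py
```

```text
[512.1 117.2  92.6] turn 1.047 [-3.6  2.7 12.6] [0.561 0.805 0.002]
```

>>> servo_tool(series=[0,0,0,-1,0,0,0,0])

```text
clock: 12.63
eef_pos: [512.1, 117.2, 92.6]
tcp_rot: [-3.141, -0.001, 0.54]
contact_force: [-4.0, 4.3, 12.2]
opening: 0.131
```

```bash
python3 s.py
```

```text
[512.1 117.2  92.6] turn 1.066 [-4.   4.3 12.2] [0.538 0.802 0.012]
```

>>> servo_tool(series=[-0.0004,0.0004,0,-1,0,0,0,-1,0,0,0,0])

```text
clock: 12.88
eef_pos: [512.1, 117.3, 92.7]
tcp_rot: [3.141, -0.001, 0.506]
contact_force: [-2.7, 0.5, 12.2]
opening: 0.129
```

```bash
python3 s.py
```

```text
[512.1 117.3  92.7] turn 1.1 [-2.7  0.5 12.2] [ 0.17   0.624 -0.014]
```

>>> servo_tool(series=[0,0,0,-1,0,0,0,0,0,0,0,0])

```text
clock: 13.13
eef_pos: [512.1, 117.3, 92.7]
tcp_rot: [3.141, -0.001, 0.489]
contact_force: [-2.4, 1.5, 12.8]
opening: 0.129
```

```bash
python3 s.py
```

```text
[512.1 117.3  92.7] turn 1.117 [-2.4  1.5 12.8] [ 0.205  0.573 -0.013]
```

>>> servo_tool(series=[0,0,0,-1,0,0,0,-1,0,0,0,0])

```text
clock: 13.38
eef_pos: [512.1, 117.3, 92.7]
tcp_rot: [3.141, -0.001, 0.453]
contact_force: [-2.9, 2.4, 11.8]
opening: 0.125
```

```bash
python3 s.py
```

```text
[512.1 117.3  92.7] turn 1.153 [-2.9  2.4 11.8] [ 0.161  0.566 -0.052]
```

>>> servo_tool(series=[0,0,0,-1,0,0,0,0,0,0,0,0])

```text
clock: 13.63
eef_pos: [512.1, 117.3, 92.7]
tcp_rot: [3.141, -0.001, 0.437]
contact_force: [-3.3, 2.0, 11.0]
opening: 0.125
```

```bash
python3 s.py
```

```text
[512.1 117.3  92.7] turn 1.169 [-3.3  2.  11. ] [0.21  0.581 0.012]
```

>>> servo_tool(series=[0,0,0,-1,0,0,0,-1,0,0,0,0])

```text
clock: 13.88
eef_pos: [512.2, 117.3, 92.7]
tcp_rot: [3.141, -0.001, 0.401]
contact_force: [-2.6, 1.8, 13.3]
opening: 0.128
```

```bash
python3 s.py
```

```text
[512.2 117.3  92.7] turn 1.205 [-2.6  1.8 13.3] [ 0.188  0.592 -0.004]
```

>>> servo_tool(series=[0,0,0,-1,0,0,0,-1,0,0,0,-0.6,0,0,0,0])

```text
clock: 14.22
eef_pos: [512.2, 117.3, 92.7]
tcp_rot: [3.141, -0.001, 0.356]
contact_force: [-2.5, 1.5, 12.4]
opening: 0.128
```

```bash
python3 s.py
```

```text
[512.2 117.3  92.7] turn 1.25 [-2.5  1.5 12.4] [0.275 0.581 0.02 ]
```

>>> servo_tool(series=[0,0,0,-1,0,0,0,-1,0,0,0,-0.6,0,0,0,0])

```text
clock: 14.55
eef_pos: [512.2, 117.3, 92.7]
tcp_rot: [3.141, -0.001, 0.31]
contact_force: [-2.3, 1.5, 12.4]
opening: 0.126
```

```bash
python3 s.py
```

```text
[512.2 117.3  92.7] turn 1.296 [-2.3  1.5 12.4] [ 0.231  0.602 -0.07 ]
```

>>> servo_tool(series=[0,0,0,-1,0,0,0,-1,0,0,0,-0.6,0,0,0,0])

```text
clock: 14.88
eef_pos: [512.2, 117.4, 92.7]
tcp_rot: [3.142, -0.001, 0.265]
contact_force: [-1.9, 2.2, 12.1]
opening: 0.13
```

```bash
python3 s.py
```

```text
[512.2 117.4  92.7] turn 1.341 [-1.9  2.2 12.1] [0.341 0.549 0.017]
```

>>> servo_tool(series=[0,0,0,-1,0,0,0,-1,0,0,0,-0.6,0,0,0,0])

```text
clock: 15.22
eef_pos: [512.2, 117.4, 92.7]
tcp_rot: [3.142, -0.001, 0.22]
contact_force: [-2.3, 2.3, 12.0]
opening: 0.129
```

```bash
python3 s.py
```

```text
[512.2 117.4  92.7] turn 1.386 [-2.3  2.3 12. ] [0.36  0.552 0.269]
```

>>> servo_tool(series=[0,0,0,0])

```text
clock: 15.3
eef_pos: [512.3, 117.4, 92.8]
tcp_rot: [3.142, -0.001, 0.221]
contact_force: [-2.3, 2.5, 12.2]
opening: 0.128
```

```bash
python3 s.py
```

```text
[512.3 117.4  92.8] turn 1.385 [-2.3  2.5 12.2] [0.365 0.557 0.203]
```

>>> servo_tool(series=[0,0,0,1,0,0,0,1,0,0,0,1,0,0,0,0.5,0,0,0,0])

```text
clock: 15.72
eef_pos: [512.2, 117.4, 92.8]
tcp_rot: [3.142, -0.001, 0.282]
contact_force: [-2.3, 1.5, 12.1]
opening: 0.124
```

```bash
python3 s.py
```

```text
[512.2 117.4  92.8] turn 1.324 [-2.3  1.5 12.1] [0.306 0.61  0.089]
```

>>> servo_tool(series=[0,0,0.001,0,0,0,0.001,0,0,0,0.001,0,0,0,0.001,0,0,0,0,0])

```text
clock: 16.13
eef_pos: [512.2, 117.4, 96.7]
tcp_rot: [3.142, -0.001, 0.282]
contact_force: [-1.9, 2.2, 9.4]
opening: 0.132
```

>>> servo_tool(series=[0,0,0.0005,0,0,0,0.0005,0,0,0,0,0])

```text
clock: 16.38
eef_pos: [512.2, 117.4, 97.5]
tcp_rot: [3.142, -0.001, 0.282]
contact_force: [-1.9, 2.4, 8.2]
opening: 0.127
```

```bash
python3 s.py
```

```text
[512.2 117.4  97.5] turn 1.324 [-1.9  2.4  8.2] [0.387 0.337 0.014]
```

>>> servo_tool(series=[0,0,0.0005,0,0,0,0,0])

```text
clock: 16.55
eef_pos: [512.2, 117.4, 98.0]
tcp_rot: [3.142, -0.001, 0.282]
contact_force: [-0.7, 2.8, 7.4]
opening: 0.13
```

>>> servo_tool(series=[0,0,0.0005,0,0,0,0,0])

```text
clock: 16.72
eef_pos: [512.2, 117.4, 98.4]
tcp_rot: [3.142, -0.001, 0.282]
contact_force: [-1.2, 2.2, 7.2]
opening: 0.129
```

>>> servo_tool(series=[0,0,0.0003,0,0,0,0,0])

```text
clock: 16.88
eef_pos: [512.2, 117.3, 98.7]
tcp_rot: [3.141, -0.001, 0.282]
contact_force: [-0.7, 2.3, 7.6]
opening: 0.13
```

>>> servo_tool(series=[0,0,0.0003,0,0,0,0,0])

```text
clock: 17.05
eef_pos: [512.1, 117.4, 98.8]
tcp_rot: [3.142, -0.001, 0.282]
contact_force: [0.4, 3.0, 5.6]
opening: 0.132
```

>>> servo_tool(series=[0,0,0,0,0,0,0,0,0,0,0,0,0,0,0,0], gripper=0.05)

```text
clock: 17.38
eef_pos: [511.3, 117.0, 98.1]
tcp_rot: [3.141, 0.001, 0.282]
contact_force: [0.3, 0.1, 0.2]
opening: 0.586
```

>>> servo_tool(series=[0,0,0.01,0,0,0,0.02,0,0,0,0.02,0,0,0,0.02,0,0,0,0.03,0,-0.02,0.03,0,0,-0.02,0.035,0,0,-0.02,0.035,0,0])

```text
clock: 18.05
eef_pos: [451.3, 217.9, 199.8]
tcp_rot: [-3.141, -0.002, 0.279]
contact_force: [0.6, -0.0, -0.9]
opening: 0.59
```

>>> servo_tool(series=[-0.02,0.035,0,0,-0.02,0.035,0,0,-0.02,0.035,0,0,-0.02,0.035,0,0,-0.02,0.03,0,0,0,0,0,0])

```text
clock: 18.55
eef_pos: [348.7, 391.9, 199.3]
tcp_rot: [-3.139, -0.001, 0.285]
contact_force: [0.3, -0.3, 0.4]
opening: 0.585
```

```bash
python3 s.py
python3 - <<'E'
from h import *
o=np.zeros((433,800,3),np.uint8)
for n,(r,c,h,w),k in (("top",(210,195,130,120),0),("side",(145,225,140,130),400)):
    f=grab_frame(n);cv2.imwrite(f"pics/{n}3.png",f);o[:,k:k+400]=cv2.resize(f[r:r+h,c:c+w],(400,433),interpolation=cv2.INTER_CUBIC)
cv2.imwrite("pics/z3.png",cv2.convertScaleAbs(o,alpha=1.6))
E
```

```text
[348.7 391.9 199.3] turn 1.321 [ 0.3 -0.3  0.4] [-0.018  0.025 -0.023]
```

View pics/z3.png

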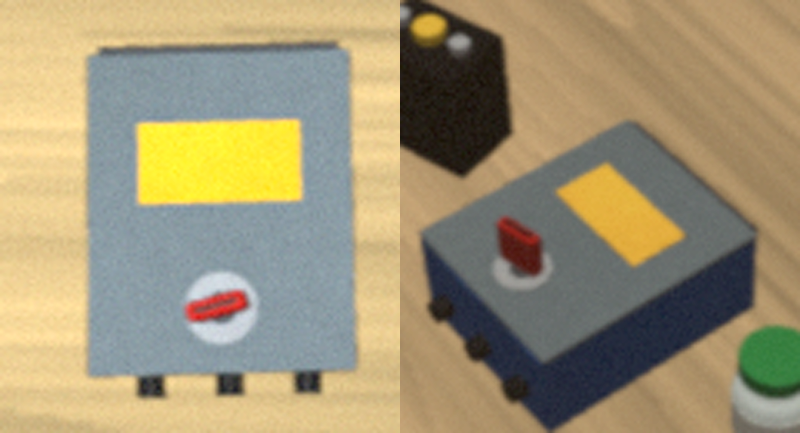

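The lid is shut and the wing has stayed turned about 75°, centred at about (217,306) in the top crop and (520,235) in the side crop. In the side view it sits slightly lower than before. The jar and cell have not moved in the crop. I'll hand it in.

Run:
```python
from h import *
for n in("top","side"):
    a,b=(cv2.imread(f"pics/{n}{i}.png") for i in(0,3))
    d=cv2.absdiff(a,b).max(2)
    for k,p in dict(cell=(570,290,55),jar=(0,0,0)).items(): pass
    R={"top":((240,295,110,182),(236,275,328,366),(238,328,384,410)),"side":((145,200,210,250),(248,292,330,365),(300,355,325,398))}[n]
    print(n,[round(float(d[r0:r1,c0:c1].mean()),1) for r0,r1,c0,c1 in R])
print(sign_off())
```

```text
top [5.3, 3.7, 3.6]
side [3.3, 2.0, 1.7]
the job is handed in; nothing more can be done
None
```

The lid is shut and the stud is turned to its stop and sitting in the catch. I handed the job in at about 19 s of the 67 s; sign-off gives no verdict.

- **Lid:** I pushed it down along its arc with the closed fingers. It met the box firmly with the fingertips at z = 86.3 mm, the height expected for a shut lid.
- **Stud:** I gripped the wing and pressed it about 8.5–9 mm, with about 12 N on the tool. I then turned it clockwise in small steps. The torque rose to 0.27 N m at 1.386 rad, which puts the stop at about 1.34 rad. I backed off to 1.32 rad, let it rise to about 3 mm pressed, and released it once the upward force started to fall.
- **Last checks:**
  - Both cameras show the lid flush and the wing still turned about 1.3 rad.
  - The gripper is clear, with no contact force.
  - The cell, jar and wrench areas differ from the first pictures only by a small, noise-like amount.
- **Not confirmed directly:** the final pressed depth. I took it from the tool height and force just before release. The cameras only show the stud slightly lower than before, because 3 mm is about one pixel.
- **Torque readings:** they scattered by several hundredths of a N m, and drifted negative at around 1.0 rad before the real stop. One reading of 0.09 N m after backing off the stop was probably the same noise.

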